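# Seat the red-barred pulley on its keyed fixture

## Robot

A 7-joint arm with a two-finger parallel gripper is mounted at the origin on the work surface. World frame = base frame: x ahead of the robot, y to its left, z up, the work surface at z = 0. Lengths are in m, angles in rad, forces in N, time in s.
With the tool pointing down it reaches from about 0.425 to 1.025 m from the base axis. Payload 3.6 kg.
Tool frame: the origin (TCP) lies between the finger pads; the fingertips stand 17 mm ahead of it and the grasp point (between the pads) lies 2 mm behind it; z points along the fingers, y is the direction in which the jaws open and shut (so a half turn about z gives the same grasp; the last joint's range is limited). The gripper opens to 85 mm and grips with 20 to 120 N. Pads are 22 mm wide; open, the fingers measure 114 mm over their backs; the gripper's body (76 mm by 85 mm) begins 54 mm behind the grasp point. The pads swing forward as they close: fully open they stand 13 mm farther back than shut.
Start: joints at [1.107, 0.591, 0.048, 1.609, -0.033, 0.943, -0.034], TCP at [0.262, -0.676, 0.209] pointing down, gripper open.
Joint ranges: [-2.69, 2.69], [-0.47, 2.24], [-1.27, 1.36], [0.19, 2.51], [-1.53, 4.68], [0.08, 2.07], [-3.09, 3.09]. Speed limits (rad/s): [2.57, 2.57, 3.14, 3.14, 3.14, 3.14, 3.14].

## Interface

Orientations are given as a 3x3 rotation matrix whose columns are the frame's x, y, z axes.
In Python, from plant import r gives the robot as it stands. The module is installed in compiled form; this text tells all that it offers.
- The arm moves only by the tool arm_command, never from a script. Its argument "deltas" is text: rows parted by semicolons, each of 6 numbers parted by spaces: the shift along the world's x, y, z in cm, then the turn, a rotation vector about the world's x, y, z in rad. In form: tx ty tz rx ry rz; .... A call has 1 to 5 rows; each row shifts and turns the commanded pose from where the row before left it; what a row does not reach is not made up. A row lasts 1/12 s, in which the tool goes at most 41.7 mm and 7.16 degrees, less where a joint would pass 70% of its speed; a pose out of reach is approached as far as the arm can. A call is refused whole if a number of a shift passes 4.17 or a number of a turn 0.125, either way. A call with a gripper value outside its range is refused whole. "claw" is the opening, from -1 (shut) to 1 (fully open), set as the call begins (left out, the last holds). The fingers move at their own pace and stop on an object; "grip_force" is the grip in N (left out, the last holds). Time passes only in rows, so rows that do not move let the fingers close. It gives the time, the measured TCP pose, the force and the opening at its end, in the units of the state.
- r.read_state(): the state, without advancing time (a new reading comes with each control period).
- r.read_camera(name): name is "scene" or "top"; returns a dict with "image" (420x560x3 uint8, red, green, blue), "camera_matrix" (3x3 intrinsics, pixels), "origin" and "rotation" of the camera in the world. Camera axes: x right, y down, z forward; pixel columns grow to the right and rows downward; lengths in m; the calibration is good to about 2 mm. A picture is of the moment at which its call begins. There is no depth.
- r.sign_off(): hands the job in, once; it reports no verdict.
The state is a dict: "time": time; "joint_positions": joint angles; "joint_velocities": joint speeds; "effort": joint torques, N m; "tcp_pos": TCP position; "orientation": TCP orientation; "wrist_force": force on the tool from outside, world axes, zero at the start; "moment": the same for the moment, N m; "grip_width": opening from 0.0 (shut) to 1.0 (fully open).
Only numpy, scipy, OpenCV 4.12 (cv2) and the standard library are available. Lean on these libraries where they do the work, as an engineer would, in place of code of your own. Each camera call takes 0.05 s, during which the arm holds its last target.

## Task

The grooved pulley with the red grip bar stands proud of its machining fixture because the cross-shaped key hidden under it is not in line with the keyway. Turn it in place by its bar, without lifting it out, until the key drops in and the pulley sits fully home, flat on the fixture, then let go of it. Leave the blue-barred pulley, which is already seated, alone.

Things in the scene. Friction and masses are not known exactly. Their poses are not given: they have to be found in the camera images.
- red_pulley_bar (a point): Centre of the red bar (70 mm long in x, 14 wide in y, 36 tall) on the pulley to seat: grey grooved disc, 100 mm wide, 20 thick, 0.6 kg; disc top 18 mm below this point, underside 38. Hidden below: a cross key 52 mm wide, arms along this x and y. It starts 8 mm high, 25 to 65 degrees off the keyway, and drops by its weight or a light push when within 7 degrees of it and let go. Turns either way.
- red_fixture_top (a point): Centre of the flat top of the fixed fixture under the red-barred pulley: silver ring 112 mm wide on a black flange 160 mm wide, 28 mm lower. Its hidden cross keyway lies along this point's x and y axes, shown by four white marks on flange and ring: the key fits when the bar lines up with any mark (every 90 degrees). Bar centre above this point: 46 mm at the start, 38 mm when home.
- blue_pulley_bar (a point): Centre of the blue bar of a second, otherwise identical pulley, already home in its own identical fixture, to be left alone. Which of the two pulleys stands to the left varies.
Not all that is in view belongs to the job. Leave any brown look-alike of the part that bears red_pulley_bar alone.

How it is judged:
By the outcome, as a careful person would: the job done as asked, in the order asked, and still so for the second after the job is handed in, with the robot touching nothing.
It also fails if it takes over 32 s, if anything falls off the work surface, if the arm or the gripper's body presses on something with over 40 N, if the wrist force passes 120 N, or if a joint passes its speed limit or range.

## Working session

There is one attempt and no reset: what is moved stays moved. The work goes in short steps, Python scripts to look and compute and a tool call to move; the robot and the scene stay as the last step left them, time stands still between calls to the robot, and variables do not carry over. Pictures are saved under pics/ and viewed, and the job is handed in when it is done.

Besides the shell and the picture viewer there is one more tool, called after "Request:" by a JSON object that holds its "op" and its "data", one argument or row to a line. arm_command: Moves the arm, as the interface text tells. Its arguments: {"type":"object","properties":{"deltas":{"type":"string"},"claw":{"type":"number"},"grip_force":{"type":"number"}},"required":["deltas"]}

```bash
mkdir -p pics
cat > h.py <<'E'
import numpy as np, cv2, pickle
from plant import r
def snap(tag):
    out={}
    for n in("scene","top"):
        c=r.read_camera(n); out[n]=c
        cv2.imwrite(f"pics/{tag}_{n}.png",c["image"][:,:,::-1])
    pickle.dump(out,open(f"{tag}.pkl","wb")); return out
def ray(c,u,v):
    d=c["rotation"]@np.linalg.inv(c["camera_matrix"])@np.array([u,v,1.]); return np.array(c["origin"]),d/np.linalg.norm(d)
def atz(c,u,v,z):
    o,d=ray(c,u,v); return o+d*(z-o[2])/d[2]
def tri(c1,p1,c2,p2):
    o1,d1=ray(c1,*p1);o2,d2=ray(c2,*p2)
    t=np.linalg.lstsq(np.c_[d1,-d2],o2-o1,rcond=None)[0]
    a=o1+t[0]*d1;b=o2+t[1]*d2
    return (a+b)/2,np.linalg.norm(a-b)
def proj(c,P):
    q=c["camera_matrix"]@(np.array(c["rotation"]).T@(np.array(P)-c["origin"])); return q[:2]/q[2]
E
python3 - <<'E'
from h import *
o=snap("a")
for n,c in o.items(): print(n,c["origin"],c["rotation"],c["camera_matrix"])
print(r.read_state())
E
```

```text
scene [1.31614455 0.76365715 1.22313697] [[-0.55485124  0.62041574 -0.55427828]
 [ 0.83184496  0.40315611 -0.38144345]
 [-0.01319285 -0.67271797 -0.73978138]] [[533.93085456   0.         273.66179865]
 [  0.         533.93085456 209.64425367]
 [  0.           0.           1.        ]]
top [0.19924763 0.1566832  1.71187731] [[-0.02833866 -0.98721581  0.15684981]
 [-0.9995975   0.02819547 -0.00313828]
 [-0.0013243  -0.15687562 -0.98761748]] [[541.87707818   0.         280.77362913]
 [  0.         541.87707818 212.13249658]
 [  0.           0.           1.        ]]
{'time': 0.1, 'joint_positions': array([ 1.10748718,  0.5920241 ,  0.0483096 ,  1.60970361, -0.03332029,
        0.94268544, -0.0337019 ]), 'joint_velocities': array([ 0.00048601, -0.00027083,  0.0008248 , -0.00417217,  0.00093065,
        0.0007888 , -0.00017671]), 'effort': array([ 4.04851555e-03, -5.50000906e+01,  1.55300438e+00, -1.98827076e+01,
        9.63570405e-03,  3.88219109e-03,  1.17455903e-05]), 'tcp_pos': array([ 0.26176489, -0.67524658,  0.20785419]), 'orientation': array([[ 9.32373964e-01,  3.61494285e-01, -8.20798622e-04],
       [ 3.61495203e-01, -9.32372152e-01,  1.84058843e-03],
       [-9.99275809e-05, -2.01283149e-03, -9.99997969e-01]]), 'wrist_force': array([-0.05985931, -0.14709015, -0.06405394]), 'moment': array([ 0.0081587 , -0.0276041 ,  0.05093364]), 'grip_width': 1.0019160731357775}
```

View pics/a_scene.png

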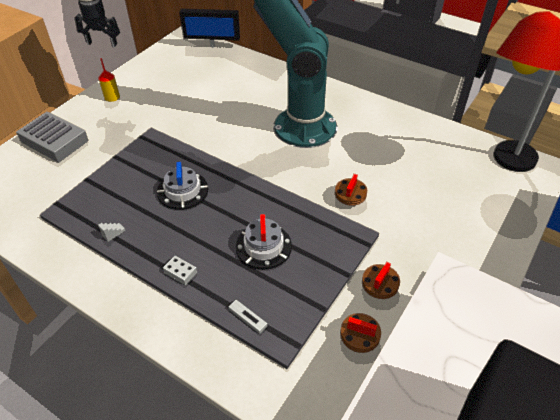

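View pics/a_top.png

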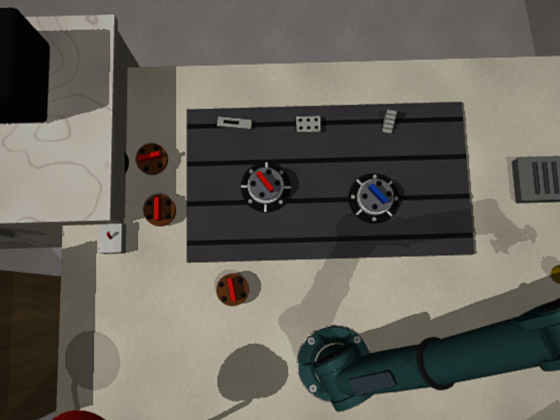

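Candidates with red bars are, in scene / top pixels:
- Grey disc on a silver and black fixture: (263,230) / (265,182).
- Brown discs: (352,188) / (232,289), (381,277) / (158,209) and (361,330) / (151,157).

The blue-barred pulley is at (180,175) / (378,194). I choose the grey disc with the red bar on the fixture and check it in close crops.

Run:
```python
import cv2
a=cv2.imread("pics/a_scene.png");cv2.imwrite("pics/c_scene.png",cv2.resize(a[200:275,225:300],None,fx=8,fy=8,interpolation=cv2.INTER_CUBIC))
a=cv2.imread("pics/a_top.png");cv2.imwrite("pics/c_top.png",cv2.resize(a[150:220,230:300],None,fx=8,fy=8,interpolation=cv2.INTER_CUBIC))
```

```text
(no output)
```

View pics/c_scene.png

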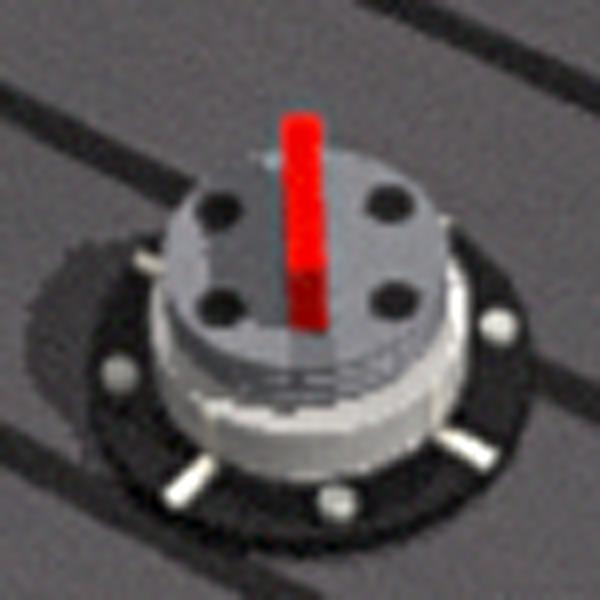

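View pics/c_top.png

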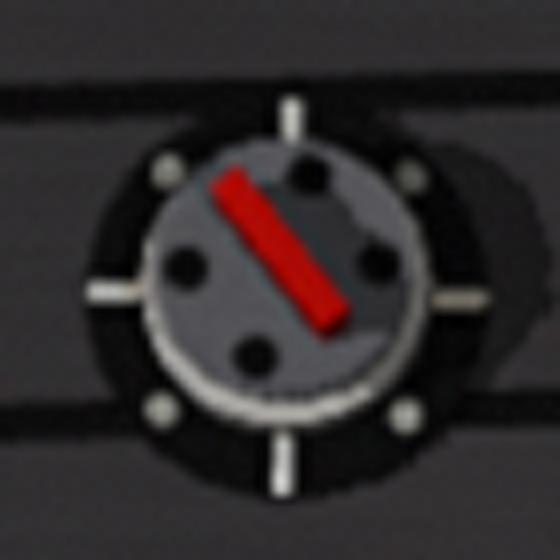

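The crops show a grey disc with a red bar in the silver and black fixture, so the choice stands. In the top crop the bar's top face runs from (225,180) to (336,315), and the white marks are at (291,120), (113,292), (283,463) and (463,299). In the scene crop the bar's top face has corners (282,117), (320,117), (325,268) and (287,272).

```bash
cat > m.py <<'E'
from h import *
import pickle
o=pickle.load(open("a.pkl","rb"));S,T=o["scene"],o["top"]
s=lambda x,y:((x+.5)/8-.5+225,(y+.5)/8-.5+200)
t=lambda x,y:((x+.5)/8-.5+230,(y+.5)/8-.5+150)
for nm,a,b in [("bar topface ctr",s(303.5,193.5),t(280,246)),("far end? (scene bottom)",s(306,270),t(225,180)),("scene top end",s(301,117),t(336,315)),("mark+x",s(190,482),t(291,120)),("mark+y",s(467,449),t(113,292)),("mark-y",s(150,262),t(463,299))]:
    P,e=tri(S,a,T,b); print(nm,P.round(4),round(e,4))
z=.012
for nm,p in [("+x",(291,120)),("-x",(283,463)),("+y",(113,292)),("-y",(463,299))]:
    print(nm,atz(T,*t(*p),z).round(4))
E
python3 m.py
```

```text
bar topface ctr [0.5499 0.1979 0.1203] 0.0009
far end? (scene bottom) [0.5763 0.2177 0.1191] 0.0
scene top end [0.5225 0.1778 0.1215] 0.0014
mark+x [0.62   0.1948 0.0331] 0.0015
mark+y [0.5531 0.2667 0.03  ] 0.0006
mark-y [0.5464 0.127  0.0337] 0.0025
+x [0.6257 0.1947 0.012 ]
-x [0.4858 0.2012 0.012 ]
+y [0.5571 0.2676 0.012 ]
-y [0.5502 0.1277 0.012 ]
```

```bash
cat > fit.py <<'E'
import sys
from h import *
from scipy.optimize import minimize
def fit(o,x0,wx=True):
    K={}
    for n in("scene","top"):
        im=o[n]["image"].astype(int); u0,v0=proj(o[n],[x0[0],x0[1],x0[3]])
        m=((im[...,0]-np.maximum(im[...,1],im[...,2]))>70)
        yy,xx=np.mgrid[:420,:560]; m&=(np.hypot(xx-u0,yy-v0)<22); K[n]=m
    def cost(p):
        x,y,a,z=p[0],p[1],p[2],p[3];tot=0
        c,s=np.cos(a),np.sin(a)
        P=[[x+c*i*.035-s*j*.007,y+s*i*.035+c*j*.007,z+k*.018] for i in(-1,1) for j in(-1,1) for k in(-1,1)]
        for n,m in K.items():
            q=np.array([proj(o[n],w) for w in P])
            u0,v0=[int(v)-30 for v in proj(o[n],[x0[0],x0[1],x0[3]])]
            h=cv2.convexHull(((q-[u0,v0]+.5)*8).astype(np.float32))
            I=np.zeros((480,480),np.float32);cv2.fillConvexPoly(I,np.round(h*16).astype(int),1,shift=4)
            I=cv2.resize(I,(60,60),interpolation=cv2.INTER_AREA)
            tot+=np.abs(I-m[v0:v0+60,u0:u0+60]).sum()
        return tot
    best=min((minimize(cost,x0,method="Nelder-Mead",options=dict(initial_simplex=np.array([x0]+[np.array(x0)+d for d in np.diag(sg*np.array([.004,.004,.12,.004]))]),maxiter=400)) for sg in(1,-1)),key=lambda q:q.fun)
    return best.x,best.fun,[int(m.sum()) for m in K.values()]
if __name__=="__main__":
    import pickle
    o=pickle.load(open(sys.argv[1]+".pkl","rb"))
    p,f,n=fit(o,[float(v) for v in sys.argv[2:6]])
    print(p[[0,1,3]].round(4),"yaw deg",np.degrees(p[2]).round(2),f,n)
E
python3 fit.py a .55 .198 .64 .102
python3 - <<'E'
from h import *
s=r.read_state();R=s["orientation"];print(np.degrees(np.arctan2(R[1,1],R[0,1])))
E
```

```text
[0.5507 0.1981 0.1083] yaw deg 37.06 48.203125 [140, 117]
-68.80796142660513
```

Request:
{"op": "arm_command", "data": {
  "deltas": "1.7 2.8 0.1 0 0 0.01;1.7 2.8 0.1 0 0 0.01;1.7 2.8 0.1 0 0 0.01;1.7 2.8 0.1 0 0 0.01;1.7 2.8 0.1 0 0 0.01",
  "claw": 1
}}

```text
time: 0.52
tcp_pos: [0.3474, -0.5343, 0.2134]
orientation: [[0.913, 0.408, -0.001], [0.408, -0.913, 0.001], [-0.0, -0.001, -1.0]]
wrist_force: [0.8, 0.2, -0.1]
grip_width: 1.007
```

Request:
{"op": "arm_command", "data": {
  "deltas": "1.7 2.8 0.1 0 0 0.01;1.7 2.8 0.1 0 0 0.01;1.7 2.8 0.1 0 0 0.01;1.7 2.8 0.1 0 0 0.01;1.7 2.8 0.1 0 0 0.01"
}}

```text
time: 0.93
tcp_pos: [0.4323, -0.3943, 0.2186]
orientation: [[0.891, 0.453, -0.001], [0.453, -0.891, 0.0], [-0.0, -0.001, -1.0]]
wrist_force: [0.7, 0.7, -0.5]
grip_width: 0.998
```

Request:
{"op": "arm_command", "data": {
  "deltas": "1.7 2.8 0.1 0 0 0.01;1.7 2.8 0.1 0 0 0.01;1.7 2.8 0.1 0 0 0.01;1.7 2.8 0.1 0 0 0.01;1.7 2.8 0.1 0 0 0.01"
}}

```text
time: 1.35
tcp_pos: [0.5172, -0.2544, 0.2237]
orientation: [[0.868, 0.497, -0.001], [0.497, -0.868, 0.0], [-0.001, -0.001, -1.0]]
wrist_force: [0.3, -0.0, -0.2]
grip_width: 1.001
```

Request:
{"op": "arm_command", "data": {
  "deltas": "0.25 3.4 0 0 0 0.01;0.25 3.4 0 0 0 0.01;0.25 3.4 0 0 0 0.01;0.25 3.4 0 0 0 0.01;0.25 3.4 0 0 0 0.01"
}}

```text
time: 1.77
tcp_pos: [0.529, -0.0844, 0.2236]
orientation: [[0.842, 0.54, -0.001], [0.54, -0.842, -0.0], [-0.001, -0.0, -1.0]]
wrist_force: [-0.3, 0.6, -0.2]
grip_width: 1.0
```

Request:
{"op": "arm_command", "data": {
  "deltas": "0.25 3.4 0 0 0 0.01;0.25 3.4 0 0 0 0.01;0.25 3.4 0 0 0 0.01;0.25 3.4 0 0 0 0.01;0.25 3.4 0 0 0 0.01"
}}

```text
time: 2.18
tcp_pos: [0.5415, 0.0855, 0.2237]
orientation: [[0.814, 0.581, -0.001], [0.581, -0.814, -0.0], [-0.001, -0.0, -1.0]]
wrist_force: [0.5, -0.3, 0.8]
grip_width: 0.997
```

Request:
{"op": "arm_command", "data": {
  "deltas": "0.25 3.4 -1 0 0 0.01;0.25 3.4 -1 0 0 0.01;0.25 3.4 -1 0 0 0.006;0 1 -1 0 0 0"
}}

```text
time: 2.52
tcp_pos: [0.5493, 0.2035, 0.1836]
orientation: [[0.794, 0.608, 0.001], [0.608, -0.794, 0.005], [0.004, -0.003, -1.0]]
wrist_force: [0.5, 1.2, 0.0]
grip_width: 1.002
```

Run:
```python
from h import *
o=snap("b");s=r.read_state();print(s["tcp_pos"],s["orientation"],s["joint_positions"])
a=o["scene"]["image"][120:320,160:360];b=o["top"]["image"][90:290,170:370]
cv2.imwrite("pics/b_c.png",cv2.resize(np.hstack([a,b]),None,fx=2,fy=2,interpolation=cv2.INTER_CUBIC)[:,:,::-1])
```

```text
[0.54756825 0.19884703 0.1820013 ] [[ 7.95171439e-01  6.06372756e-01 -3.80302654e-03]
 [ 6.06377224e-01 -7.95177126e-01  2.74988170e-05]
 [-3.00740518e-03 -2.32793495e-03 -9.99992768e-01]] [-0.29345347  0.45211405 -0.17818708  1.95112225  0.11121923  0.75110353
 -1.45507187]
```

View pics/b_c.png

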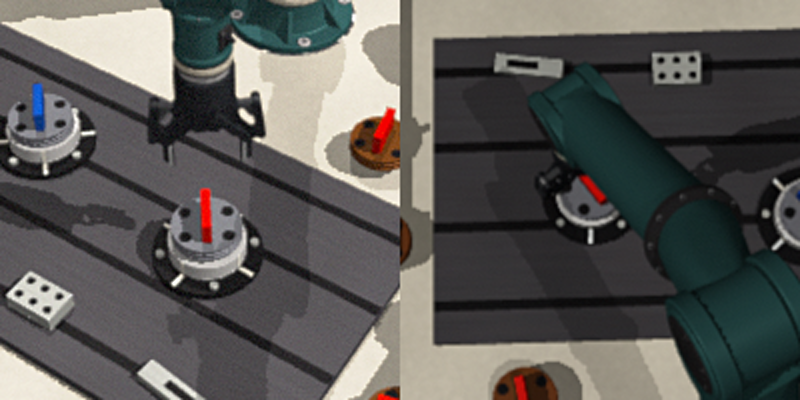

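The pictures show the open gripper above and behind the bar, with fingertips at about (168,158) and (250,155) in the left crop. I check this against the projected TCP.

Run:
```python
from h import *
import pickle
o=pickle.load(open("b.pkl","rb"));s=r.read_state();p=s["tcp_pos"];R=s["orientation"]
for q in (p,p+R[:,1]*.0425+R[:,2]*.004,p-R[:,1]*.0425+R[:,2]*.004,[.55,.198,.102]): print((proj(o["scene"],q)-[160,120])*2)
```

```text
[204.89206648 176.14708192]
[172.92063356 180.01323221]
[236.99037116 176.34584354]
[205.05427678 216.21977485]
```

Run:
```python
from h import *
import pickle
o=snap("b2");p=r.read_state();print(p["tcp_pos"])
a=o["scene"]["image"][140:260,220:310];cv2.imwrite("pics/b2_c.png",cv2.resize(a,None,fx=5,fy=5,interpolation=cv2.INTER_CUBIC)[:,:,::-1])
```

```text
[0.54910957 0.1943242  0.1833399 ]
```

View pics/b2_c.png

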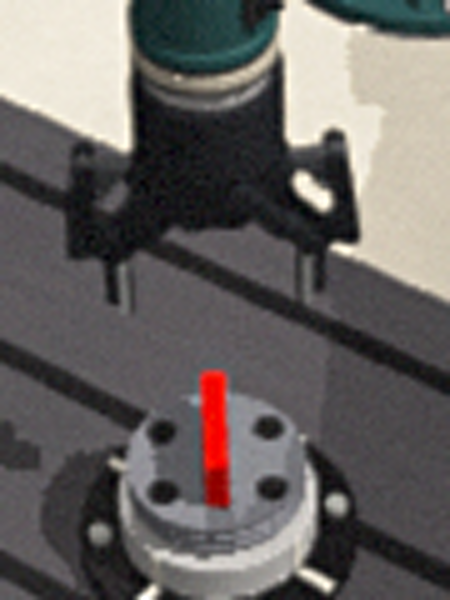

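Run:
```python
from h import *
import pickle
o=pickle.load(open("b2.pkl","rb"));s=r.read_state();p=s["tcp_pos"];R=s["orientation"];print(p)
for sg in(1,-1):
  for d in (-.03,-.015,0,.015): print(sg,d,proj(o["scene"],p+sg*R[:,1]*.0425+R[:,2]*d))
```

```text
[0.54910957 0.1943242  0.1833399 ]
1 -0.03 [244.00889487 200.44917851]
1 -0.015 [244.31567183 204.36269084]
1 0 [244.61761053 208.21448222]
1 0.015 [244.91482455 212.00600137]
-1 -0.03 [276.64413406 198.81902622]
-1 -0.015 [276.69143334 202.73860758]
-1 0 [276.73798794 206.59647987]
-1 0.015 [276.78381532 210.39408901]
```

Request:
{"op": "arm_command", "data": {
  "deltas": "0 0 0 0 0 0;0 0 0 0 0 0;0 0 0 0 0 0"
}}

```text
time: 2.97
tcp_pos: [0.5501, 0.1941, 0.1845]
orientation: [[0.8, 0.6, 0.001], [0.6, -0.8, -0.001], [0.0, 0.001, -1.0]]
wrist_force: [0.2, 0.0, -0.2]
grip_width: 1.003
```

Run:
```python
from h import *
o=snap("b3");p=r.read_state();print(p["tcp_pos"],p["time"])
a=o["scene"]["image"][140:240,220:320];b=o["top"]["image"][130:230,220:320]
cv2.imwrite("pics/b3_c.png",cv2.resize(np.hstack([a,b]),None,fx=4,fy=4,interpolation=cv2.INTER_CUBIC)[:,:,::-1])
```

```text
[0.54995309 0.19483827 0.18439984] 3.0667
```

View pics/b3_c.png

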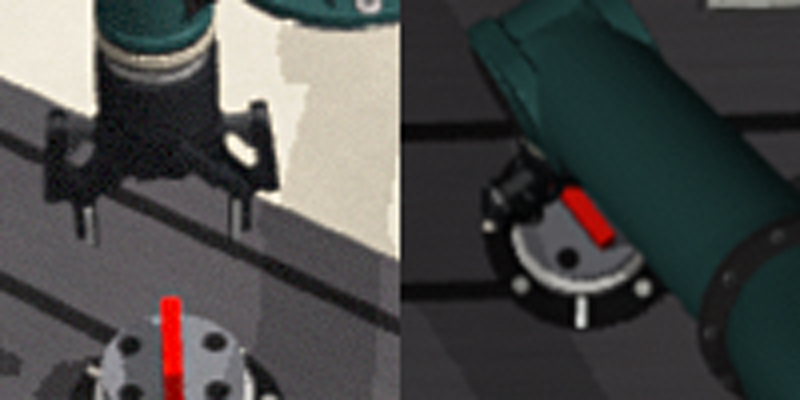

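Run:
```python
from h import *
import pickle
o=pickle.load(open("b3.pkl","rb"));s=r.read_state();p=s["tcp_pos"];R=s["orientation"]
for sg in(-1,1):
  for d in (-.05,-.02,0.004):
    for w in (.0425,.057): print(sg,d,w,(proj(o["top"],p+sg*R[:,1]*w+R[:,2]*d)-[220,130])*4+[400,0],(proj(o["scene"],p+sg*R[:,1]*w+R[:,2]*d)-[220,140])*4)
print((proj(o["top"],p-R[:,2]*.2)-[220,130])*4+[400,0],)
```

```text
-1 -0.05 0.0425 [529.14833546 203.39075011] [226.23286014 213.82067888]
-1 -0.05 0.057 [512.74270517 216.09374237] [248.71939566 212.7216046 ]
-1 -0.02 0.0425 [531.40194348 212.39222734] [226.629289   245.73342082]
-1 -0.02 0.057 [515.31439227 224.85866443] [248.75863744 244.64248698]
-1 0.004 0.0425 [533.14331826 219.3477162 ] [226.93747838 270.54283557]
-1 0.004 0.057 [517.3014858  231.63115242] [248.7891448  269.45843797]
1 -0.05 0.0425 [624.71350973 129.39397906] [ 94.14648728 220.27666383]
1 -0.05 0.057 [640.91321337 116.85043723] [ 71.56815318 221.38022494]
1 -0.02 0.0425 [625.12563345 139.7646118 ] [ 96.64524869 252.14138116]
1 -0.02 0.057 [641.01510291 127.45167064] [ 74.42699893 253.23669765]
1 0.004 0.0425 [625.44414209 147.77952575] [ 98.58772547 276.91224287]
1 0.004 0.057 [641.09385041 135.64505871] [ 76.6493779  278.00094206]
[569.55578149 111.53728032]
```

The fingertips look about 25 mm higher than the stated geometry predicts. I descend partway and compare again.

Request:
{"op": "arm_command", "data": {
  "deltas": "0 0.1 -1 0 0 0;0 0.1 -1.2 0 0 0;0 0.1 -1.2 0 0 0;0 0 -1 0 0 0;0 0 0 0 0 0"
}}

```text
time: 3.48
tcp_pos: [0.5473, 0.1983, 0.1367]
orientation: [[0.798, 0.602, -0.005], [0.602, -0.798, -0.002], [-0.006, -0.001, -1.0]]
wrist_force: [-0.5, -0.5, -0.6]
grip_width: 1.0
```

```bash
cat > v.py <<'E'
import sys
from h import *
t=sys.argv[1]
o=snap(t);p=r.read_state();print(p["tcp_pos"],p["time"],p["wrist_force"],p["grip_width"])
a=o["scene"]["image"][160:260,210:310];b=o["top"]["image"][130:230,220:320]
cv2.imwrite(f"pics/{t}_c.png",cv2.resize(np.hstack([a,b]),None,fx=4,fy=4,interpolation=cv2.INTER_CUBIC)[:,:,::-1])
E
python3 v.py c
```

```text
[0.54885821 0.19884646 0.13872329] 3.5833 [ 0.66206694  0.33625748 -0.156835  ] 0.9962989742693332
```

View pics/c_c.png

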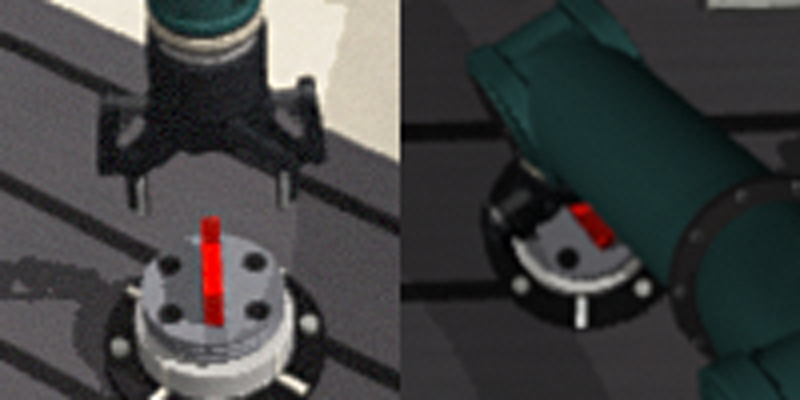

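Run:
```python
from h import *
import pickle
o=pickle.load(open("a.pkl","rb"))
for n in o:
    for P in ([0,0,0],[0,0,.03],[.55,.198,.102]): print(n,P,proj(o[n],P))
# plate corners: scene / top
for a,b in [((378,236),(187,261)),((290,363),(187,109)),((42,216),(463,102)),((152,129),(474,252))]:
    print(tri(o["scene"],a,o["top"],b))
```

```text
scene [0, 0, 0] [304.48246871 126.01797084]
scene [0, 0, 0.03] [304.73080277 119.38190684]
scene [0.55, 0.198, 0.102] [262.52713839 228.10988743]
top [0, 0, 0] [334.48524935 362.57087582]
top [0, 0, 0.03] [335.44818644 363.74063506]
top [0.55, 0.198, 0.102] [264.59532886 181.64162396]
(array([0.3231197 , 0.45078445, 0.0045282 ]), np.float64(0.0004937753640607033))
(array([0.81333061, 0.45081545, 0.02379566]), np.float64(0.009534025642376657))
(array([ 0.81591435, -0.45395951,  0.00510562]), np.float64(0.012211205238280386))
(array([ 0.32252453, -0.44716585,  0.01135205]), np.float64(0.009763075736507079))
```

Run:
```python
import cv2
a=cv2.imread("pics/a_scene.png")[60:160,240:370];b=cv2.imread("pics/a_top.png")[310:420,280:410]
cv2.imwrite("pics/base1.png",cv2.resize(a,None,fx=5,fy=5));cv2.imwrite("pics/base2.png",cv2.resize(b,None,fx=5,fy=5))
```

```text
(no output)
```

View pics/base1.png

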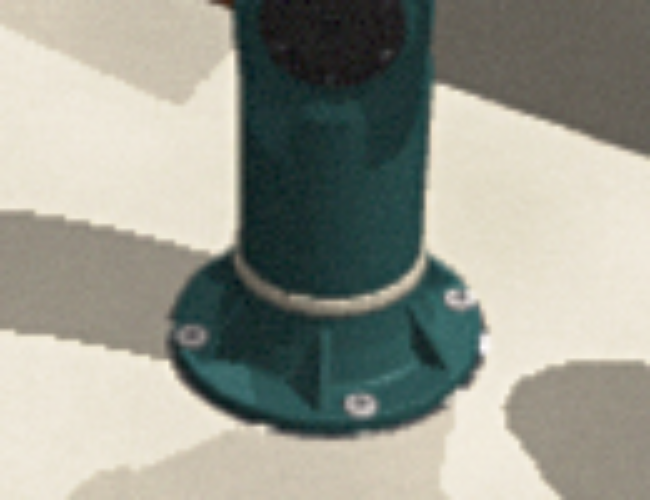

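View pics/base2.png

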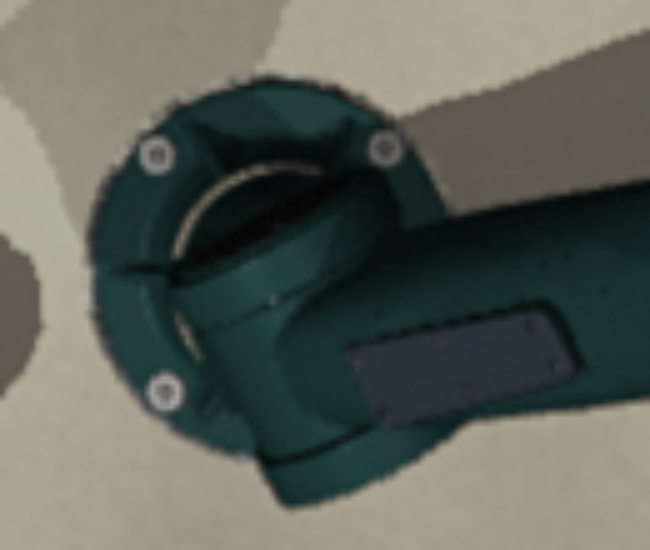

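Run:
```python
from h import *
import pickle
o=pickle.load(open("a.pkl","rb"))
p=np.array([.2618,-.6752,.2079]);y=np.array([.3615,-.9324,-.002])
f=lambda n,P,o0,k:(proj(o[n],P)-o0)*k
for sg in(1,-1):
  for d in (-.03,-.0,.004): print(sg,d,f("scene",p+sg*y*.0425-[0,0,d],[60,0],6))
a=cv2.imread("pics/a_scene.png")[0:80,60:160]
cv2.imwrite("pics/g.png",cv2.resize(a,None,fx=6,fy=6,interpolation=cv2.INTER_CUBIC))
```

```text
1 -0.03 [184.16270392 267.32747257]
1 -0.0 [197.71776958 313.1437659 ]
1 0.004 [199.50110889 319.17147532]
-1 -0.03 [319.54072491 282.26847135]
-1 -0.0 [331.59183297 328.23331034]
-1 0.004 [333.17715654 334.27998609]
```

View pics/g.png

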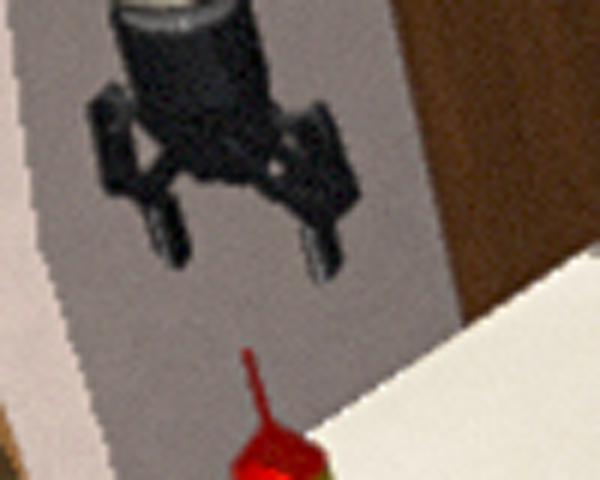

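The base and plate corners project where they should, so the cameras agree. Even at the start pose the drawn fingertips (180,268) and (325,282) match a point about 28 mm higher than the reported TCP implies. I go down in stages, in a way that is safe under either reading, and watch the picture and the force.

Request:
{"op": "arm_command", "data": {
  "deltas": "0 0 -1 0 0 0;0 0 -1 0 0 0;0 0 -1 0 0 0;0 0 -0.8 0 0 0;0 0 0 0 0 0"
}}

```text
time: 4.0
tcp_pos: [0.548, 0.1983, 0.0997]
orientation: [[0.799, 0.602, -0.004], [0.602, -0.799, -0.002], [-0.004, -0.001, -1.0]]
wrist_force: [-0.1, -0.5, -0.3]
grip_width: 0.999
```

```bash
python3 v.py d
```

```text
[0.54917956 0.19887333 0.10127178] 4.1 [-0.13931269 -0.53212434  0.56072084] 0.9998301154699807
```

View pics/d_c.png

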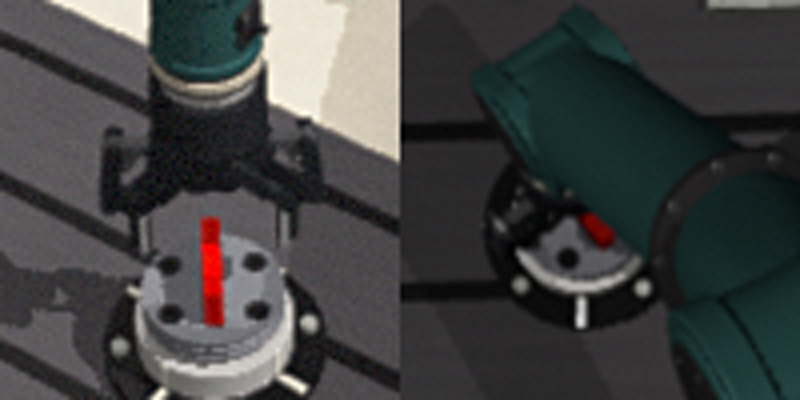

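The picture shows the tips at about (140,250) and (285,245), level with the bar's top. I go down a further 1.6 cm and close gently, watching the force.

Request:
{"op": "arm_command", "data": {
  "deltas": "0 0 -0.8 0 0 0;0 0 -0.8 0 0 0;0 0 0 0 0 0"
}}

```text
time: 4.35
tcp_pos: [0.5486, 0.1986, 0.0845]
orientation: [[0.799, 0.602, -0.002], [0.602, -0.799, -0.001], [-0.002, -0.001, -1.0]]
wrist_force: [0.0, 0.3, -0.6]
grip_width: 1.0
```

Request:
{"op": "arm_command", "data": {
  "deltas": "0 0 0 0 0 0;0 0 0 0 0 0;0 0 0 0 0 0;0 0 0 0 0 0;0 0 0 0 0 0",
  "claw": -1,
  "grip_force": 30
}}

```text
time: 4.77
tcp_pos: [0.5497, 0.1991, 0.0862]
orientation: [[0.799, 0.602, 0.0], [0.602, -0.799, 0.0], [0.001, 0.0, -1.0]]
wrist_force: [-0.6, 0.1, 0.7]
grip_width: 0.302
```

Request:
{"op": "arm_command", "data": {
  "deltas": "0 0 0 0 0 0;0 0 0 0 0 0;0 0 0 0 0 0"
}}

```text
time: 5.02
tcp_pos: [0.55, 0.1988, 0.0861]
orientation: [[0.799, 0.602, 0.001], [0.602, -0.799, -0.0], [0.001, 0.0, -1.0]]
wrist_force: [0.7, -1.0, 0.2]
grip_width: 0.155
```

```bash
python3 v.py e;python3 -c "
from h import *
s=r.read_state();print(s['orientation'],s['moment'])"
```

```text
[0.54997811 0.1988344  0.086085  ] 5.1167 [ 1.05525301 -0.53422118 -0.11700486] 0.15060296286976382
[[ 7.98771976e-01  6.01633471e-01  7.04968085e-04]
 [ 6.01633630e-01 -7.98772167e-01 -1.71632679e-05]
 [ 5.52782888e-04  4.37842045e-04 -9.99999751e-01]] [-0.10470975 -0.19622206 -0.02064686]
```

View pics/e_c.png

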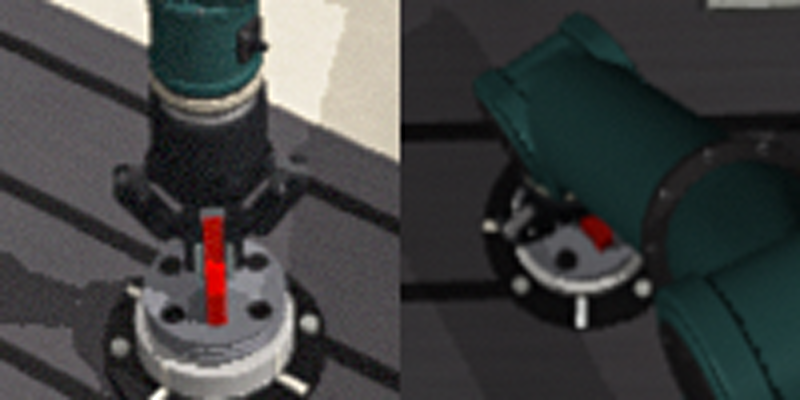

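The picture shows the bar held between both fingers, at a width of about 13 mm. The tool yaw gives the bar at 37.0° and the marks lie at −2.7°, so I turn −0.69 rad.

Request:
{"op": "arm_command", "data": {
  "deltas": "0 0 0 0 0 -0.069;0 0 0 0 0 -0.069;0 0 0 0 0 -0.069;0 0 0 0 0 -0.069;0 0 0 0 0 -0.069",
  "grip_force": 45
}}

```text
time: 5.53
tcp_pos: [0.5494, 0.1977, 0.0861]
orientation: [[0.956, 0.293, -0.001], [0.293, -0.956, -0.002], [-0.001, 0.001, -1.0]]
wrist_force: [0.1, -1.4, 1.8]
grip_width: 0.151
```

Request:
{"op": "arm_command", "data": {
  "deltas": "0 0 0 0 0 -0.069;0 0 0 0 0 -0.069;0 0 0 0 0 -0.069;0 0 0 0 0 -0.069;0 0 0 0 0 -0.069"
}}

```text
time: 5.95
tcp_pos: [0.5493, 0.1984, 0.0853]
orientation: [[0.999, -0.048, -0.0], [-0.048, -0.999, -0.001], [-0.0, 0.001, -1.0]]
wrist_force: [2.0, -1.5, -4.5]
grip_width: 0.146
```

Request:
{"op": "arm_command", "data": {
  "deltas": "0 0 0 0 0 0;0 0 0 0 0 0"
}}

```text
time: 6.12
tcp_pos: [0.5494, 0.1987, 0.0853]
orientation: [[0.999, -0.042, -0.0], [-0.042, -0.999, -0.001], [-0.0, 0.001, -1.0]]
wrist_force: [2.0, -1.4, -5.1]
grip_width: 0.152
```

```bash
python3 v.py f;python3 -c "
from h import *
s=r.read_state();R=s['orientation'];print(np.degrees(np.arctan2(R[1,1],R[0,1]))+90,s['moment'],R[2])"
```

```text
[0.54936956 0.19867839 0.08540719] 6.2167 [ 1.690885   -1.37372443 -6.53954712] 0.15563785449496495
-2.451421498794474 [-0.24661797 -0.51134771  0.03300427] [-4.40472532e-04  5.45070989e-04 -9.99999754e-01]
```

View pics/f_c.png

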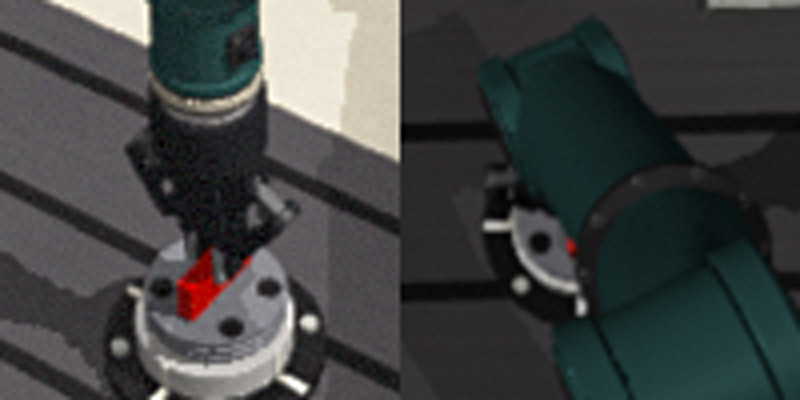

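The wrist now carries about −6 N, roughly the pulley's weight, so it hangs free in the grip with the key over the keyway. The bar is turned and points at the marks. I open the gripper to let it drop.

Request:
{"op": "arm_command", "data": {
  "deltas": "0 0 0 0 0 0;0 0 0 0 0 0;0 0 0 0 0 0;0 0 0 0 0 0;0 0 0 0 0 0",
  "claw": 1
}}

```text
time: 6.63
tcp_pos: [0.5496, 0.1994, 0.0862]
orientation: [[0.999, -0.044, 0.0], [-0.044, -0.999, 0.001], [0.0, -0.001, -1.0]]
wrist_force: [0.6, -0.7, -0.3]
grip_width: 0.853
```

Request:
{"op": "arm_command", "data": {
  "deltas": "0 0 0 0 0 0;0 0 0 0 0 0;0 0 0.5 0 0 0;0 0 0.5 0 0 0;0 0 0.5 0 0 0"
}}

```text
time: 7.05
tcp_pos: [0.5496, 0.199, 0.1015]
orientation: [[0.999, -0.044, 0.0], [-0.044, -0.999, 0.0], [0.0, -0.0, -1.0]]
wrist_force: [0.3, 0.5, -0.6]
grip_width: 1.0
```

```bash
python3 v.py g
```

```text
[0.55043577 0.19932503 0.10213333] 7.15 [ 1.08958836 -0.2146032   0.60821678] 0.9972688083627116
```

View pics/g_c.png

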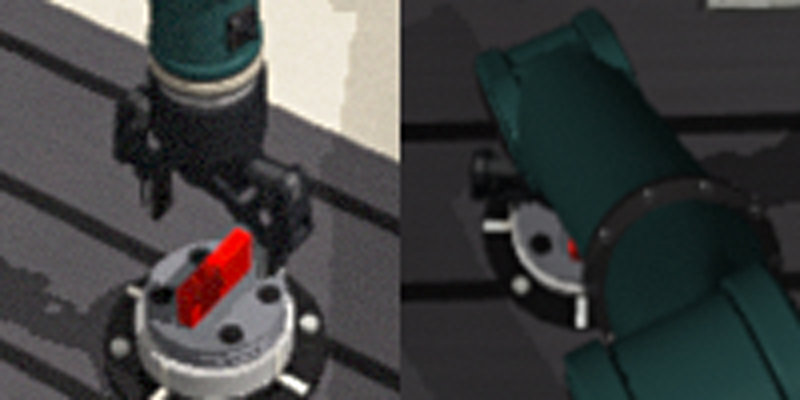

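It looks about 8 mm lower: the bar's near bottom corner went from y 318 to 327 in the crop. I lift clear and measure.

Request:
{"op": "arm_command", "data": {
  "deltas": "0 0 2 0 0 0;0 0 3 0 0 0;0 0 3 0 0 0;0 0 3 0 0 0;0 -2 2 0 0 0"
}}

```text
time: 7.57
tcp_pos: [0.5505, 0.1844, 0.2341]
orientation: [[0.999, -0.038, 0.004], [-0.038, -0.999, 0.005], [0.004, -0.005, -1.0]]
wrist_force: [0.7, 1.0, 0.6]
grip_width: 0.999
```

Request:
{"op": "arm_command", "data": {
  "deltas": "0 -3.4 1 0 0 0;0 -3.4 0 0 0 0;0 -3.4 0 0 0 0;0 -3.4 0 0 0 0;0 -3.4 0 0 0 0"
}}

```text
time: 7.98
tcp_pos: [0.5492, 0.0075, 0.2413]
orientation: [[0.999, -0.044, 0.001], [-0.044, -0.999, 0.0], [0.001, -0.0, -1.0]]
wrist_force: [-0.1, 0.2, -0.6]
grip_width: 1.003
```

Request:
{"op": "arm_command", "data": {
  "deltas": "0 -3.4 0 0 0 0;0 -3.4 0 0 0 0;0 -3.4 0 0 0 0;0 -3.4 0 0 0 0;0 -3.4 0 0 0 0"
}}

```text
time: 8.4
tcp_pos: [0.5492, -0.1626, 0.2411]
orientation: [[0.999, -0.044, 0.0], [-0.044, -0.999, 0.0], [0.0, -0.0, -1.0]]
wrist_force: [0.2, -0.2, 0.4]
grip_width: 1.003
```

Request:
{"op": "arm_command", "data": {
  "deltas": "0 -3.4 0 0 0 0;0 -3.4 0 0 0 0;0 -3.4 0 0 0 0;0 -1 0 0 0 0;0 0 0 0 0 0"
}}

```text
time: 8.82
tcp_pos: [0.5483, -0.2777, 0.2411]
orientation: [[0.999, -0.051, -0.0], [-0.051, -0.999, -0.002], [0.0, 0.002, -1.0]]
wrist_force: [-0.7, -0.6, 0.5]
grip_width: 1.001
```

```bash
python3 v.py k; python3 fit.py k .55 .198 -.045 .094; python3 fit.py a .55 .198 .64 .102
python3 - <<'E'
import cv2,numpy as np
a=cv2.imread("pics/k_scene.png");b=cv2.imread("pics/k_top.png")
cv2.imwrite("pics/k2.png",cv2.resize(np.hstack([a[195:275,225:305],a[140:220,140:220]]),None,fx=5,fy=5,interpolation=cv2.INTER_CUBIC))
E
```

```text
[ 0.5494042  -0.27186598  0.24065538] 8.9167 [-0.41630165  1.31077601 -0.80144423] 0.997994624827407
[0.5501 0.2    0.1007] yaw deg -1.33 33.171875 [250, 115]
[0.5507 0.1981 0.1083] yaw deg 37.06 48.203125 [140, 117]
```

View pics/k_c.png

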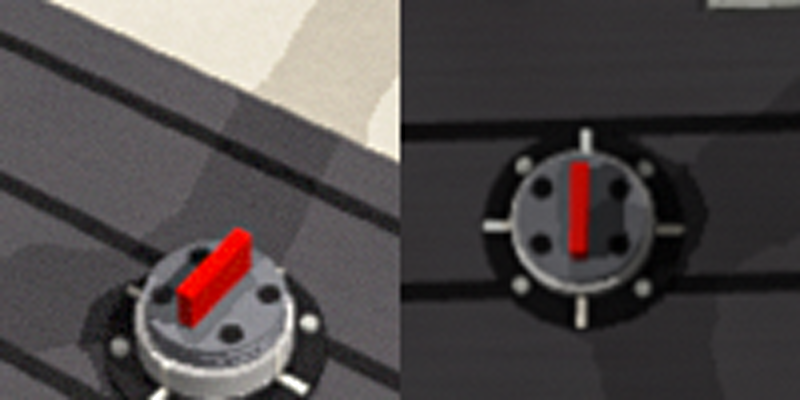

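View pics/k2.png

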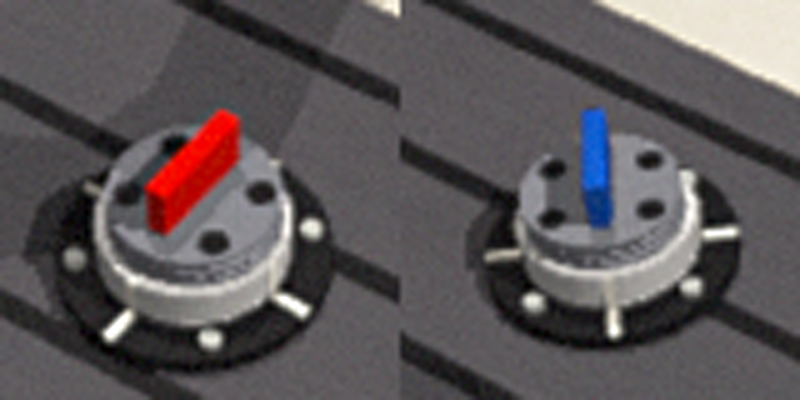

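Run:
```python
import pickle,numpy as np
from h import *
import fit
a=pickle.load(open("a.pkl","rb"));k=pickle.load(open("k.pkl","rb"))
# rim profile in scene: vertical profile averaged over columns near disc centre front
for n,o in(("a",a),("k",k)):
    g=o["scene"]["image"].astype(float).mean(2); print(n,g[236:262,258:268].mean(1).round(0))
b={m:dict(a[m]) for m in a}
for m in b: b[m]["image"]=b[m]["image"][:,:,::-1]
P,e=tri(a["scene"],(180,172),a["top"],(378,193)); print(P,e)
p,f,n=fit.fit(b,[P[0],P[1],-.8 if 0 else .65,.094]); print(p.round(4),np.degrees(p[2]),f,n)
```

```text
a [ 79.  83.  83.  78.  80. 110. 126. 129. 129. 119.  87. 104.  84. 101.
 105. 165. 198. 200. 138. 121. 122. 124. 126. 121.  66.  67.]
k [ 89.  94. 100. 110. 119. 109.  99.  95.  99. 116. 141. 119.  85.  98.
  82.  98. 181. 203. 143. 124. 126. 127. 130. 124.  67.  66.]
[ 0.50359254 -0.14186813  0.10204527] 0.005063085616754413
[ 0.5038 -0.143   0.7714  0.0959] 44.200231223460676 151.3125 [81, 81]
```

The rim's brightness profile in the scene view moved down 2.0 px, and 8 mm should be 2.03 px. The bar lines up with the marks and the blue pulley is undisturbed, so I hand in.

```bash
python3 -c "
from plant import r
print(r.sign_off())"
```

```text
the job is handed in; nothing more can be done
None
```

I gripped the red bar and turned the pulley about −39.5° in place, until the bar lined up with the white marks. I then let go, and the pulley dropped home. I moved the arm away without touching the blue-barred pulley or the brown look-alikes, and handed in at about 9 s.

**Checks that agreed**
- The disc rim moved down 2.0 px in the scene view, where an 8 mm drop should give 2.03 px.
- A fit to the bar in both views showed about 7.6 mm of drop, with the bar within about 1.5° of the marks.
- Forces I read stayed below about 7 N, and at the end the gripper was open and clear of everything.

**Checks that disagreed**
- **Fingertip height:** the pictures showed the fingertips about 25–30 mm higher than the reported tool position and your text imply. I went by the pictures and lowered the gripper in stages.
- **Bar height:** the fit put the bar about 6 mm higher than expected both before and after the turn. I trusted only the difference.
- **Blue pulley:** my fit of its bar was poor, so I judged that pulley only by eye.

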